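# Set up a worn cutting board for scraping

## Robot

A 6-joint arm with a two-finger parallel gripper is mounted at the origin on the work surface. World frame = base frame: x ahead of the robot, y to its left, z up, the work surface at z = 0. Lengths are in m, angles in rad, forces in N, time in s.
With the tool pointing down it reaches from about 0.225 to 0.875 m from the base axis. Payload 3.4 kg.
Tool frame: the origin (TCP) lies midway between the tips of the shut fingers; the grasp point (between the pads) lies 19 mm behind it; z points along the fingers, y is the line along which they close (so a half turn about z gives the same grasp; the last joint's range is limited). The gripper opens to 85 mm and grips with 20 to 120 N. Pads are 22 mm wide; open, the fingers measure 114 mm over their backs; the gripper's body (76 mm by 85 mm) begins 54 mm behind the grasp point. The pads swing forward as they close: fully open they stand 13 mm farther back than shut.
Start: joints at [1.224, 0.276, 1.505, -0, 1.361, -0.121], TCP at [0.129, 0.56, 0.231] pointing down, gripper open.
Joint ranges: [-2.89, 2.89], [-0.75, 2.08], [0.22, 2.7], [-1.18, 4.32], [0.11, 2.71], [-2.7, 2.7]. Speed limits (rad/s): [2.57, 2.57, 3.14, 3.14, 3.14, 3.14].

## Interface

Orientations are given as a unit quaternion [w, x, y, z].
In Python, from rig import * gives the robot as it stands.
- The arm moves only by the tool apply_moves, never from a script. Its argument "steps" is one flat list of numbers, 4 for each row, row after row: the shift along the world's x, y, z in cm, then the turn about the world's z in degrees. A call has 1 to 8 rows; each row is the pose to reach, as a shift and turn from the pose commanded when the call began; what a row does not reach only later rows make up. A row lasts 1/12 s, in which the tool goes at most 41.7 mm and 7.16 degrees, less where a joint would pass 70% of its speed; a pose out of reach is approached as far as the arm can. A call with a gripper value outside its range is refused whole. "jaw" is the closure in counts, from 0 (fully open) to 255 (shut), set as the call begins (left out, the last holds). The fingers move at their own pace and stop on an object; "newtons" is the grip in N (left out, the last holds). Time passes only in rows, so rows that repeat a pose let the fingers close. It gives the time, the measured TCP pose, the force, the opening and the grip force at its end, in the units of the state.
- get_state(): the state, without advancing time (a new reading comes with each control period).
- get_image(name): name is "scene" or "top" or "wrist"; returns the picture (480x640x3 uint8, red, green, blue); there is no depth.
- calibration(name): a dict with "fx", "fy", "cx", "cy" (pixels), "xyz" and "rotation" of the camera in the world. Camera axes: x right, y up, looking along -z (the intrinsics and any distortion apply to the point x, -y, -z); pixel columns grow to the right and rows downward; lengths in m; the calibration is good to about 2 mm. A picture is of the moment at which its call begins: read the wrist's pose just before it. calibration takes no time and is no camera call; for the wrist camera it gives the pose at the moment of the call.
- sign_off(): hands the job in; it is judged then, once.
The state is a dict: "clock": time; "qpos": joint angles; "qd": joint speeds; "effort": joint torques, N m; "position": TCP position; "ee_rot": TCP orientation; "contact_force": force on the tool from outside, world axes, zero at the start; "moment": the same for the moment, N m; "width": finger opening in m; "gripper_force": force on a finger pad.
Only numpy, scipy, OpenCV 4.12 (cv2) and the standard library are available. Lean on these libraries where they do the work, as an engineer would, in place of code of your own. Each camera call takes 0.05 s, during which the arm holds its last target. There are 200 camera calls.

## Task

Get the worn cutting board ready for scraping: press down on top of the board that sticks out of the lower slot of the rack and draw it toward you along the steel plate until its near edge lies flush along the whole stop bar. Then turn the T-handle of the hold-down clamp clockwise, regripping as needed, until its resistance rises clearly and the board is clamped firmly, and let go. Leave the other things on the table where they are.

Things in the scene. Friction and masses are not known exactly. Their poses are not given: they have to be found in the camera images.
- station: Steel board-scraping station fixed to the table, turned up to 0.2 rad. Origin: on the table, at mid-length of the stop bar, in the plane of its far face; x away from the robot (the board is drawn along -x), y left, z up. Base plate 360 x 300 x 6 mm, x -25..335, y -135..165 mm; the board slides on it. The other station parts are given in this frame.
- stop (a point): Stop bar at the plate's near end: mid-length of its far face, 5 mm above the plate (z 11 mm). The bar is 200 mm long (y -100..100), 12 mm thick, 10 mm high above the plate. The point's axes are the station's.
- rack_front (a point): Middle of the front edge of the rack's deck, at its underside (station x 235, y 0, z 39 mm). The steel rack covers x 235..430, y -128..128 mm and is 66 mm high. In the slot under the deck lies the far part of the cutting board; a second white board, stored on top of the deck (its top at z 57 mm), stays there.
- clamp_boss (a point): Top centre of the round nut boss (radius 18 mm) of the dark cast-iron hold-down clamp, on the screw's axis (station x 25, y 75, z 85 mm). A level arm (top at z 80) joins it to a column 30 x 30 mm at x 25, y 140, top at z 81 mm.
- board: Cutting board to be clamped: white plastic, knife-scarred, 200 (x) x 190 (y) x 15 mm thick, about 0.55 kg, too wide to grip. Origin: centre of its underside; x away from the robot, y left. Starts flat on the plate, near edge 60 to 110 mm (a little askew) from the stop bar, far end under the rack. Slides easily (friction 0.12); pressing with some 15 N is enough to draw it.
- board_near_left (a point): The board's near left corner at mid-thickness (board frame -100, 95, 7.5 mm). Its x in the station's frame is its distance from the stop bar.
- board_near_right (a point): The board's near right corner at mid-thickness (board frame -100, -95, 7.5 mm). Its x in the station's frame is its distance from the stop bar.
- handle (a joint): Turn of the T-handle, rad; grows clockwise seen from above, lowering foot and handle 1.59 mm per rad. Starts at 0 to 1.5; the foot meets the 15 mm board near 3.3. Friction about 0.28 N m; it stays where left (springs back a little if overtightened). Once the foot bears on the board the torque rises by about 0.6 N m per rad; 0.2 to 0.5 rad past first touch clamps well.
- handle_bar (a point): Centre of the T-handle's bar, on the screw's axis. Dark steel bar, 80 mm long (the point's x) x 16 wide x 16 mm high, flat sides; a stem 16 mm thick runs down from its middle. Starts 116 to 118 mm above the table, over 30 mm above the nut boss, and comes down to about 112. Grip it from above across its 16 mm width.
- screw: The clamp's screw with its round steel foot, 32 mm across, 8 mm thick; origin: centre of the foot's underside, at x 25, y 75 mm in the station's frame; moves only up and down. Starts 2.8 to 5.2 mm above the height of the board's top (z 21 mm).
- scraper: Bystander: hand scraper, wooden grip 110 mm, steel blade 100 mm wide, right of the station.
- scrub_brush: Bystander: scrubbing brush 170 x 55 x 25 mm, right of the station.
- shaker: Bystander: aluminium spice shaker, 60 mm across, 110 high, left of the clamp. Origin under its centre.
- jar: Bystander: amber glass jar, 72 mm across, 110 high, left of the rack. Origin under its centre.
- insert_pan: Bystander: open steel pan 176 x 108 x 65 mm, far right.
- honing_steel: Bystander: honing steel 366 mm long, lying far left.

How it is judged:
By the outcome, as a careful person would: the job done as asked, in the order asked, and still so for the second after the job is handed in, with the robot touching nothing.
It also fails if it takes over 72 s, if anything falls off the work surface, if the arm or the gripper's body presses on something with over 40 N, if the wrist force passes 120 N, or if a joint passes its speed limit or range.

## Working session

There is one attempt and no reset: what is moved stays moved. The work goes in short steps, Python scripts to look and compute and a tool call to move; the robot and the scene stay as the last step left them, time stands still between calls to the robot, and variables do not carry over. Pictures are saved under pics/ and viewed, at most 10 in all, crops included, and the job is handed in when it is done.

Besides the shell and the picture viewer there is one more tool, called after "Call:" as name(argument=value, ...) on one line, values as JSON. apply_moves: Moves the arm, as the interface text tells. Its arguments: {"type":"object","properties":{"steps":{"type":"array","items":{"type":"number"}},"jaw":{"type":"number"},"newtons":{"type":"number"}},"required":["steps"]}

```bash
mkdir -p pics; ls
python3 - <<'E'
from rig import *
import cv2
for n in ["top","scene"]:
    im=get_image(n); cv2.imwrite(f"pics/{n}0.png",im[:,:,::-1])
    c=calibration(n); print(n,{k:(v if not hasattr(v,'tolist') else v.tolist()) for k,v in c.items()})
s=get_state(); print(s)
E
```

```text
pics
top {'fx': 446.26961313897993, 'fy': 446.26961313897993, 'cx': 312.4403884298039, 'cy': 236.35678298794647, 'xyz': [0.5222690981397845, 0.022561138813043023, 1.2943503279706194], 'rotation': [-0.7016778219464757, -0.016208018997807952, 0.022312547391933196, 0.7119604515262765]}
scene {'fx': 498.2106885817036, 'fy': 498.2106885817036, 'cx': 327.72645159707747, 'cy': 235.58034592506303, 'xyz': [1.5658344335364396, 0.09968405860201397, 0.921968342999559], 'rotation': [0.6092270150708616, 0.2789051189973755, 0.31918201776519317, 0.6702068473540447]}
{'clock': 0.1, 'qpos': array([ 1.22401517e+00,  2.76567662e-01,  1.50601414e+00,  3.45710748e-05,
        1.36068993e+00, -1.20993467e-01]), 'qd': array([-1.33543222e-03, -2.20063895e-05, -4.74574713e-03,  5.20446762e-04,
       -1.24111168e-03,  5.90211924e-04]), 'effort': array([ 9.92415698e-04, -4.17701304e+01, -2.46401471e+01, -3.62089295e-04,
        5.81432803e-03, -4.16402528e-06]), 'position': array([0.12855769, 0.55996666, 0.2305027 ]), 'ee_rot': array([-2.11014240e-04,  1.12657747e-01,  9.93633497e-01, -8.12762971e-04]), 'contact_force': array([0.56867134, 0.16883005, 0.28252543]), 'moment': array([ 0.01320353, -0.01410099,  0.0122688 ]), 'gripper_force': 0.0, 'width': 0.08566041004279829}
```

View pics/top0.png

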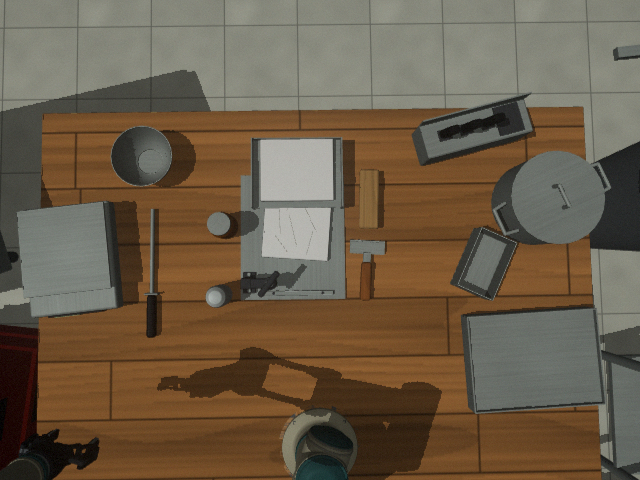

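View pics/scene0.png

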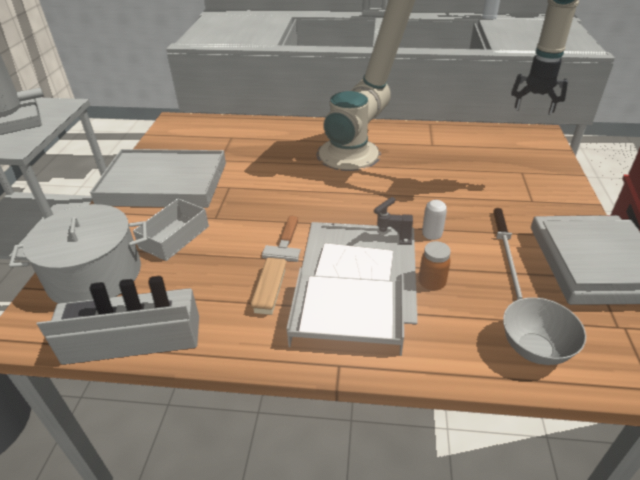

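The top view shows the plate at columns 241–346, rows 176–299. The stop bar is near row 292, columns 274–334, and the board's near corners are around (262,254) and (328,261). The clamp sits around (262,283). In the scene view the T-handle is at about (386,207). I'll enlarge this area and measure it.

```bash
cat > h.py <<'E'
from rig import *
import numpy as np, cv2
from scipy.spatial.transform import Rotation as R
def cam(n):
    c=calibration(n); q=np.array(c["rotation"]); return c,R.from_quat(q[[1,2,3,0]]).as_matrix(),np.array(c["xyz"])
def ray(cm,u,v):
    c,M,p=cm; return p, M@np.array([(u-c["cx"])/c["fx"],-(v-c["cy"])/c["fy"],-1.])
def onz(cm,u,v,z):
    p,d=ray(cm,u,v); return p+d*(z-p[2])/d[2]
def proj(cm,P):
    c,M,p=cm; q=M.T@(np.asarray(P)-p); return np.array([c["cx"]-c["fx"]*q[0]/q[2], c["cy"]+c["fy"]*q[1]/q[2]])
E
python3 - <<'E'
from h import *
im=cv2.imread("pics/top0.png"); cm=cam("top")
cr=cv2.resize(im[170:310,230:360],None,fx=4.2,fy=4.2,interpolation=cv2.INTER_CUBIC)
cv2.imwrite("pics/top0c.png",cr)
hsv=cv2.cvtColor(im,cv2.COLOR_BGR2HSV)
# station plate: grey
m=((hsv[:,:,1]<60)).astype(np.uint8); m[:130]=0;m[310:]=0;m[:,:236]=0;m[:,352:]=0
n,l,st,_=cv2.connectedComponentsWithStats(m); k=1+np.argmax(st[1:,4]); print(st[k])
pts=np.argwhere(l==k)
for r in [180,195,235,250,270,285,295]:
    x=pts[pts[:,0]==r][:,1]; print("row",r,x.min(),x.max(), onz(cm,x.min()-.0,r+.5,.006)[:2].round(4),onz(cm,x.max()+1,r+.5,.006)[:2].round(4))
for c in [290,300,310,320,330,340]:
    y=pts[pts[:,1]==c][:,0]; print("col",c,y.max(), onz(cm,c+.5,y.max()+1,.006)[:2].round(4))
for u,v in [(262,254),(328,261)]: print(onz(cm,u,v,.021)[:2].round(4))
E
```

```text
[  241   137   104   163 16283]
row 180 241 343 [0.758  0.2162] [ 0.7541 -0.0834]
row 195 241 343 [0.7142 0.2165] [ 0.7101 -0.0826]
row 235 241 343 [0.5979 0.2172] [ 0.5936 -0.0804]
row 250 241 344 [0.5546 0.2174] [ 0.5502 -0.0825]
row 270 241 344 [0.4971 0.2178] [ 0.4926 -0.0814]
row 285 241 344 [0.4541 0.218 ] [ 0.4496 -0.0806]
row 295 241 344 [0.4256 0.2182] [ 0.421  -0.0801]
col 290 299 [0.4106 0.0765]
col 300 298 [0.413  0.0478]
col 310 298 [0.4125 0.0191]
col 320 298 [ 0.4121 -0.0096]
col 330 298 [ 0.4117 -0.0383]
col 340 298 [ 0.4112 -0.067 ]
[0.5434 0.1555]
[ 0.5207 -0.0323]
```

View pics/top0c.png

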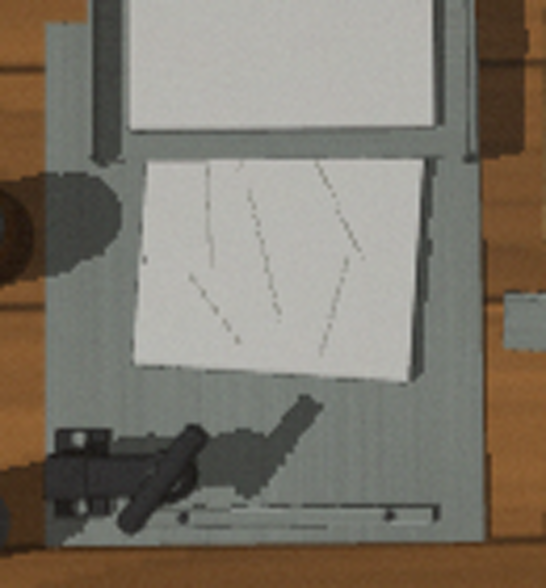

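Enlarged crop: the board's near corners are at crop (134,364) and (410,382). The T-bar runs from (132,525) to (197,430), and the stop bar is near row 515. The measurements give:

- **Station:** origin about (0.4375, 0.0525), yaw −0.01.
- **Board:** corners about 107 mm and 84 mm from the stop bar, width 189 mm (190 given).
- **T-bar:** world yaw about −34°.

Next I move over the press point at about (0.637, 0.040).

Call:
apply_moves(steps=[25.4, -26, 0, 0, 25.4, -26, 0, 0, 25.4, -26, 0, 0, 25.4, -26, 0, 0, 25.4, -26, 0, 0, 25.4, -26, 0, 0, 25.4, -26, 0, 0, 25.4, -26, 0, 0], jaw=255, newtons=40)

```text
clock: 0.77
position: [0.3624, 0.3202, 0.2311]
ee_rot: [-0.0, 0.113, 0.994, -0.0]
contact_force: [0.6, 0.4, -0.2]
width: -0.0001
gripper_force: 0.0
```

Call:
apply_moves(steps=[25.4, -26, -6, 0, 25.4, -26, -6, 0, 25.4, -26, -6, 0, 25.4, -26, -6, 0, 25.4, -26, -6, 0, 25.4, -26, -6, 0, 25.4, -26, -6, 0, 25.4, -26, -6, 0])

```text
clock: 1.43
position: [0.5923, 0.085, 0.1763]
ee_rot: [-0.0, 0.113, 0.994, 0.0]
contact_force: [0.2, 0.8, 0.6]
width: -0.0001
gripper_force: 0.0
```

Call:
apply_moves(steps=[4.2, -4.2, -3, 0, 4.2, -4.2, -3, 0, 4.2, -4.2, -6, 0, 4.2, -4.2, -6, 0, 4.2, -4.2, -6, 0, 4.2, -4.2, -6, 0])

```text
clock: 1.93
position: [0.6332, 0.0453, 0.1176]
ee_rot: [-0.0, 0.112, 0.994, 0.0]
contact_force: [-0.3, 0.7, -0.2]
width: 0.0003
gripper_force: 0.0
```

Run:
```python
from h import *
s=get_state(); print(s["clock"],s["position"],s["contact_force"],s["moment"],s["qpos"])
cv2.imwrite("pics/t1.png",get_image("top")[:,:,::-1]); cm=cam("wrist"); print(cm[2],cm[1][:,2]);cv2.imwrite("pics/w1.png",get_image("wrist")[:,:,::-1])
```

```text
1.9333 [0.63322545 0.04531383 0.11764816] [-0.28465713  0.71043392 -0.15149641] [-0.04832807  0.0038111  -0.02926883] [-3.83023372e-02  4.41989280e-01  1.54043943e+00  3.85161473e-04
  1.15938273e+00 -1.38399910e+00]
[0.56032103 0.06398949 0.26154914] [-0.29100553  0.06609004  0.9544359 ]
```

View pics/w1.png

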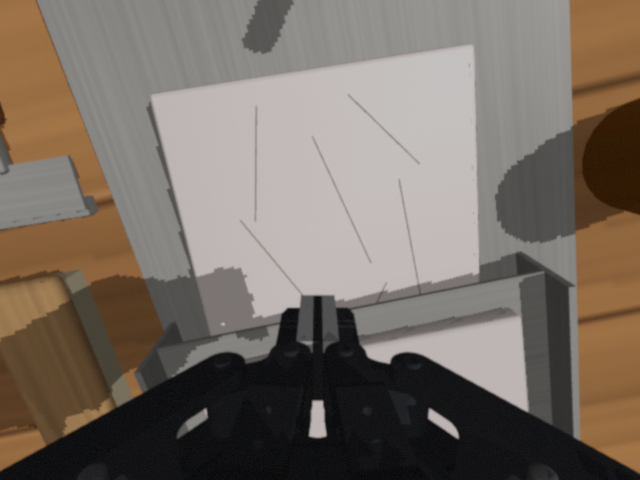

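The wrist view shows the board's near-right corner at (152,96) and near-left at (473,45). The closed fingers at (318,300) hang over the board just in front of the rack.

Run:
```python
from h import *
# camera pose of w1
cm=cam("wrist"); 
for u,v in [(152,96),(473,45)]: print(onz(cm,u,v,.021).round(4))
print("tip proj",proj(cm,get_state()["position"]), proj(cm,[.633,.045,.021]))
# plate edges right (left in image) & left, rack front lower deck
for u,v in [(39,0),(150,300)]: print("R",onz(cm,u,v,.006).round(4))
for u,v in [(570,0),(574,250)]: print("L",onz(cm,u,v,.006).round(4))
for u,v in [(168,346),(523,283)]: print("deck",onz(cm,u,v,.042).round(4))
```

```text
[ 0.5258 -0.0268  0.021 ]
[0.5404 0.1585 0.021 ]
tip proj [312.98123115 313.89859837] [313.36280446 241.06277965]
R [ 0.4598 -0.0781  0.006 ]
R [ 0.6548 -0.082   0.006 ]
L [0.5281 0.2217 0.006 ]
L [0.6843 0.2196 0.006 ]
deck [ 0.6753 -0.0615  0.042 ]
deck [0.6817 0.1664 0.042 ]
```

Call:
apply_moves(steps=[0, 0, -3, 0, 0, 0, -6, 0, 0, 0, -8, 0, 0, 0, -8.5, 0, 0, 0, -8.7, 0, 0, 0, -8.7, 0])

```text
clock: 2.53
position: [0.6344, 0.0452, 0.0314]
ee_rot: [0.001, 0.112, 0.994, 0.0]
contact_force: [0.1, 0.2, 0.2]
width: 0.0002
gripper_force: 0.0
```

Call:
apply_moves(steps=[0, 0, -0.3, 0, 0, 0, -0.6, 0, 0, 0, -0.9, 0, 0, 0, -1.1, 0, 0, 0, -1.1, 0, 0, 0, -1.1, 0])

```text
clock: 3.03
position: [0.6342, 0.0447, 0.0211]
ee_rot: [0.001, 0.113, 0.994, 0.0]
contact_force: [-1.5, 0.7, 8.2]
width: 0.0
gripper_force: 4.5
```

Call:
apply_moves(steps=[0, 0, -0.05, 0, 0, 0, -0.1, 0, 0, 0, -0.1, 0, 0, 0, -0.1, 0])

```text
clock: 3.37
position: [0.6342, 0.0447, 0.021]
ee_rot: [0.001, 0.113, 0.994, 0.0]
contact_force: [-3.7, 0.9, 13.9]
width: -0.0004
gripper_force: 7.0
```

Call:
apply_moves(steps=[-0.3, 0, -0.1, 0, -0.8, 0, -0.1, 0, -1.4, 0, -0.1, 1, -2, 0, -0.1, 2, -2.6, 0, -0.1, 3, -3.2, 0, -0.1, 4, -3.8, 0, -0.1, 5, -4, 0, -0.1, 5])

```text
clock: 4.03
position: [0.5992, 0.0445, 0.021]
ee_rot: [0.007, 0.069, 0.998, 0.0]
contact_force: [4.7, -0.2, 11.2]
width: 0.0001
gripper_force: 5.4
```

Run:
```python
from h import *
s=get_state(); print(s["clock"],s["position"],s["contact_force"],s["moment"])
cv2.imwrite("pics/w2.png",get_image("wrist")[:,:,::-1])
```

```text
4.0333 [0.59920785 0.04446822 0.02103136] [ 4.66537115 -0.21529615 11.22860271] [ 0.02052492 -0.76001733 -0.07578641]
```

View pics/w2.png

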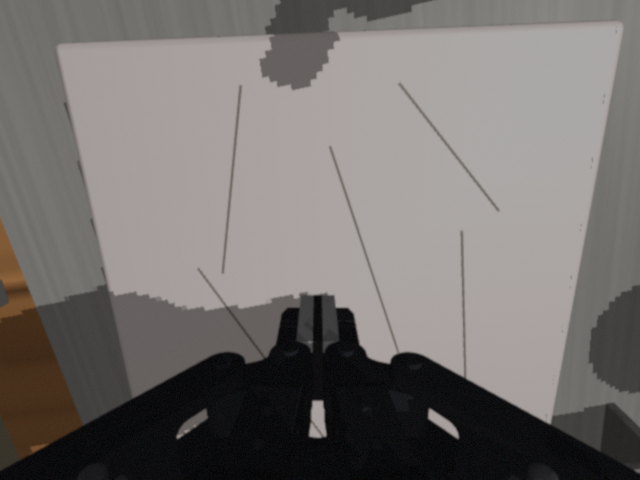

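The board is following the fingers; its near corners are now at (60,45) and (620,24).

Run:
```python
from h import *
cm=cam("wrist"); a=onz(cm,60,45,.021);b=onz(cm,620,24,.021); print(a.round(4),b.round(4),(b-a)[0]/(b-a)[1])
```

```text
[ 0.4889 -0.0245  0.021 ] [0.5081 0.1587 0.021 ] 0.10480806528279545
```

Call:
apply_moves(steps=[-0.6, 0, -0.1, 0, -1.2, 0, -0.1, 0, -1.8, 0, -0.1, 0, -2.4, 0, -0.1, 0, -2.8, 0, -0.1, 0, -3, 0, -0.1, 0, -3, 0, -0.1, 0])

```text
clock: 4.67
position: [0.5713, 0.0443, 0.021]
ee_rot: [0.009, 0.069, 0.998, 0.0]
contact_force: [5.2, -0.2, 17.2]
width: -0.0002
gripper_force: 8.5
```

Call:
apply_moves(steps=[-0.5, 0, 0, 0, -1, 0, 0, 0, -1.4, 0, 0, 0, -1.8, 0, 0, 0, -2, 0, 0, 0, -2, 0, 0, 0])

```text
clock: 5.17
position: [0.5523, 0.0443, 0.021]
ee_rot: [0.01, 0.069, 0.998, 0.0]
contact_force: [6.1, 0.4, 16.5]
width: -0.0001
gripper_force: 8.3
```

Call:
apply_moves(steps=[-0.3, 0, 0, 0, -0.6, 0, 0, 0, -0.8, 0, 0, 0, -0.8, 0, 0, 0])

```text
clock: 5.5
position: [0.5464, 0.0446, 0.021]
ee_rot: [0.012, 0.07, 0.998, 0.001]
contact_force: [8.3, 1.1, 14.0]
width: -0.0001
gripper_force: 6.8
```

Run:
```python
from h import *
s=get_state(); print(s["clock"],s["position"],s["contact_force"],s["moment"])
im=get_image("top")[:,:,::-1]; w=get_image("wrist")[:,:,::-1]
a=cv2.resize(im[200:310,230:360],None,fx=3.3,fy=3.3,interpolation=cv2.INTER_CUBIC)
b=cv2.resize(w,(363*640//480//1,363))[:, :]
b=cv2.resize(w[:240],(640,240))
cv2.imwrite("pics/c3.png",np.vstack([cv2.copyMakeBorder(a[:355],0,0,0,640-a.shape[1],cv2.BORDER_CONSTANT),b]))
```

```text
5.5 [0.54637117 0.0446191  0.0210483 ] [ 8.25899674  1.05285784 14.04877716] [ 0.22375384 -1.57941192 -0.0025049 ]
```

View pics/c3.png

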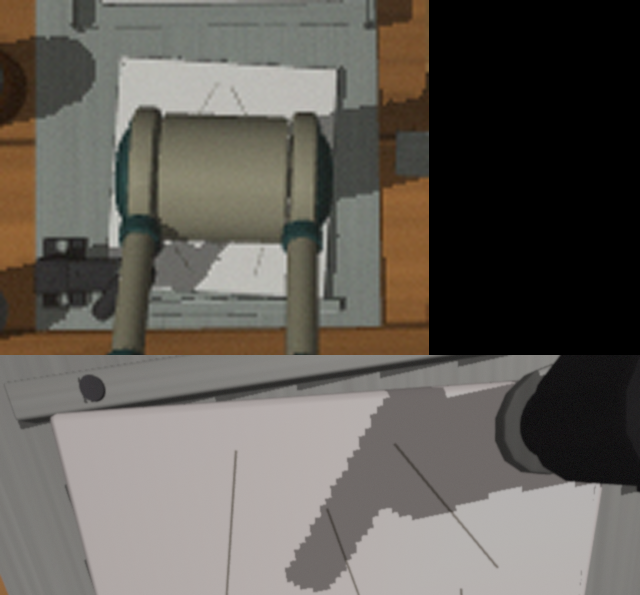

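The right near corner now touches the stop bar at wrist (52,415), and a wedge-shaped gap is still open toward the left. I'll keep drawing so the board pivots about that corner.

Call:
apply_moves(steps=[-0.2, 0, -0.1, 0, -0.5, 0, -0.1, 1, -0.8, 0, -0.1, 2, -1.1, 0, -0.1, 3, -1.3, 0, -0.1, 4, -1.4, 0, -0.1, 5, -1.4, 0, -0.1, 5])

```text
clock: 6.18
position: [0.5356, 0.0444, 0.0211]
ee_rot: [0.015, 0.026, 1.0, 0.0]
contact_force: [12.5, 1.6, 16.5]
width: -0.0
gripper_force: 8.0
```

Run:
```python
from h import *
s=get_state(); print(s["clock"],s["position"],s["contact_force"],s["moment"])
w=get_image("wrist")[:,:,::-1]
cv2.imwrite("pics/w4.png",w)
```

```text
6.1833 [0.53555382 0.04444693 0.02105412] [12.52748578  1.60718348 16.53492368] [ 0.23798063 -2.06125816 -0.02105568]
```

View pics/w4.png

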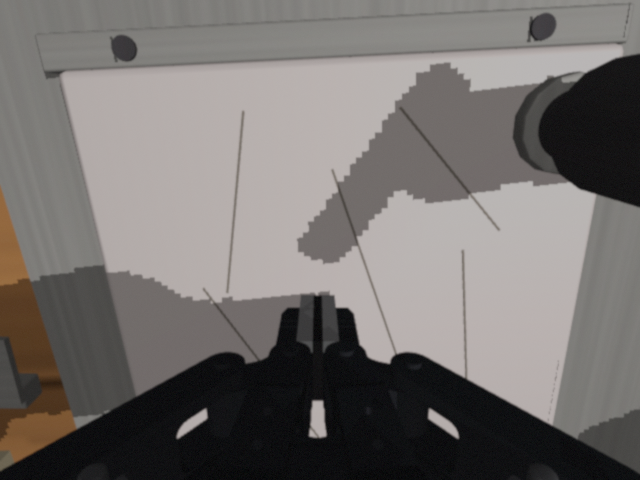

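The board's near edge, from (62,72) to (622,44), now lies against the stop bar along its whole length with no gap. Next I lift straight up, open the jaw high above the table, and move over the handle.

Call:
apply_moves(steps=[0, 0, 2, 0, 0, 0, 6, 0, 0, 0, 10, 0, 0, 0, 14, 0, 0, 0, 18, 0, -3, 3, 20, -7, -5, 6, 20, -14, -6, 8.3, 20, -21])

```text
clock: 6.9
position: [0.46, 0.1289, 0.2175]
ee_rot: [0.001, 0.209, 0.978, 0.001]
contact_force: [0.4, 0.3, 0.0]
width: 0.0003
gripper_force: 0.0
```

Call:
apply_moves(steps=[0, 0, 0, -7, 0, 0, 0, -10, 0, 0, 0, -10, 0, 0, 0, -10, 0, 0, 0, -10], jaw=0)

```text
clock: 7.32
position: [0.4616, 0.1275, 0.2151]
ee_rot: [0.0, 0.29, 0.957, 0.0]
contact_force: [-0.0, -0.6, -0.1]
width: 0.0608
gripper_force: 0.0
```

Run:
```python
from h import *
s=get_state(); print(s["clock"],s["position"],s["ee_rot"],s["contact_force"],s["moment"],s["qpos"])
cm=cam("wrist"); w=get_image("wrist")[:,:,::-1]; print(proj(cm,[.463,.127,.125]))
cv2.imwrite("pics/w5.png",w); cv2.imwrite("pics/t5.png",get_image("top")[:,:,::-1]);
```

```text
7.3167 [0.46160696 0.12754224 0.21509602] [8.98618309e-05 2.89948107e-01 9.57042363e-01 5.41886921e-05] [-0.00348917 -0.63191313 -0.10724676] [ 0.02521291 -0.02393932  0.00026533] [ 1.24128256e-01  1.41196869e-01  1.72567923e+00  2.72136570e-05
  1.27450831e+00 -8.58330781e-01]
[315.06812889 249.49898881]
```

View pics/w5.png

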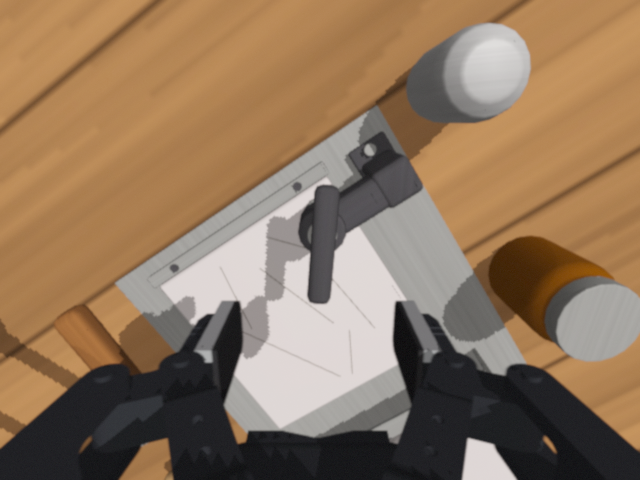

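The T-bar shows from (327,188) at its near end to (319,299) at its far end, between the open fingers. The board is still flush.

Run:
```python
from h import *
cm=cam("wrist"); a=onz(cm,327,188,.125);b=onz(cm,319,299,.125); d=b-a
print(a.round(4),b.round(4),((a+b)/2).round(4),np.linalg.norm(d),np.degrees(np.arctan2(d[1],d[0])))
q=get_state()["ee_rot"];phi=np.arctan2(q[2],q[1]);print("tool y yaw",np.degrees(2*phi)-90)
```

```text
[0.4345 0.1547 0.125 ] [0.4931 0.1099 0.125 ] [0.4638 0.1323 0.125 ] 0.07377938063756334 -37.40706171426915
tool y yaw 56.24661149404872
```

Call:
apply_moves(steps=[0.15, 0.25, -2, -3.5, 0.15, 0.25, -4, -3.5, 0.15, 0.25, -6, -3.5, 0.15, 0.25, -8, -3.5, 0.15, 0.25, -10, -3.5, 0.15, 0.25, -11, -3.5, 0.15, 0.25, -11.5, -3.5, 0.15, 0.25, -11.5, -3.5])

```text
clock: 8.08
position: [0.4624, 0.1299, 0.0989]
ee_rot: [-0.001, 0.32, 0.948, -0.001]
contact_force: [-0.8, -0.5, 0.6]
width: 0.0855
gripper_force: 0.0
```

Call:
apply_moves(steps=[0, 0, 0, 0, 0, 0, 0, 0, 0, 0, 0, 0, 0, 0, 0, 0, 0, 0, 0, 0, 0, 0, 0, 0], jaw=170, newtons=20)

```text
clock: 8.58
position: [0.4632, 0.1303, 0.1004]
ee_rot: [0.0, 0.319, 0.948, 0.0]
contact_force: [-0.6, -0.4, -0.2]
width: 0.0286
gripper_force: 0.0
```

Run:
```python
from h import *
s=get_state(); print(s["clock"],s["position"],s["ee_rot"],s["contact_force"],s["moment"],s["width"])
cm=cam("wrist"); w=get_image("wrist")[:,:,::-1]
cv2.imwrite("pics/w6.png",w)
```

```text
8.5833 [0.46320362 0.13030141 0.1004289 ] [3.99790545e-04 3.19422002e-01 9.47612456e-01 2.39066909e-04] [-0.61459089 -0.43319881 -0.19676285] [ 0.02187897 -0.04899381  0.03467929] 0.028616753122433527
```

View pics/w6.png

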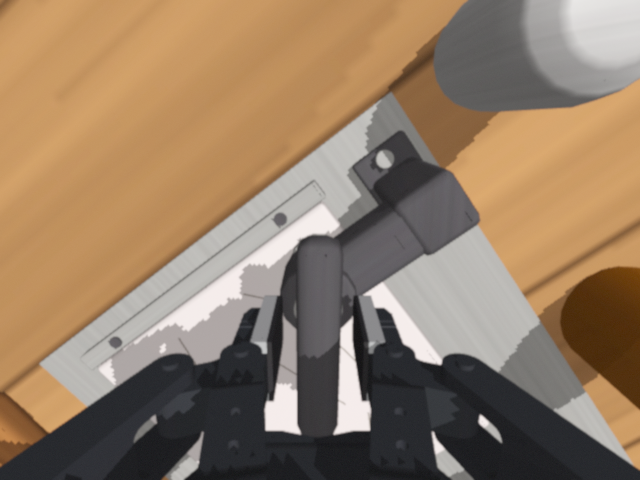

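The bar stands centred (columns 298–343) and parallel between the pads, so I close the jaw.

Call:
apply_moves(steps=[0, 0, 0, 0, 0, 0, 0, 0, 0, 0, 0, 0, 0, 0, 0, 0], jaw=255, newtons=50)

```text
clock: 8.97
position: [0.4633, 0.1304, 0.1003]
ee_rot: [0.0, 0.32, 0.948, 0.0]
contact_force: [-0.3, 0.5, 3.5]
width: 0.015
gripper_force: 51.5
```

```bash
cat > st.py <<'E'
from h import *
s=get_state();q=s["ee_rot"];print(round(s["clock"],2),s["position"].round(4),"yaw",np.degrees(2*np.arctan2(q[2],q[1]))-90,s["contact_force"].round(1),s["moment"].round(3),s["width"].round(4),"q6",s["qpos"][5].round(3))
E
python3 st.py
```

```text
Traceback (most recent call last):
  File "st.py", line 2, in <module>
    s=get_state();q=s["ee_rot"];print(round(s["clock"],2),s["position"].round(4),"yaw",np.degrees(2*np.arctan2(q[2],q[1]))-90,s["contact_force"].round(1),s["moment"].round(3),s["width"].round(4),"q6",s["qpos"][5].round(3))
                                                                                                                                                                               ^^^^^^^^^^^^^^^^
AttributeError: 'float' object has no attribute 'round'
```

Call:
apply_moves(steps=[0, 0, -0.01, -4, 0, 0, -0.02, -8, 0, 0, -0.03, -12, 0, 0, -0.04, -16, 0, 0, -0.06, -20, 0, 0, -0.07, -24, 0, 0, -0.08, -28, 0, 0, -0.09, -32])

```text
clock: 9.63
position: [0.464, 0.1309, 0.0995]
ee_rot: [0.001, 0.569, 0.822, 0.001]
contact_force: [0.7, 3.2, 1.7]
width: 0.0151
gripper_force: 51.3
```

```bash
sed -i 's/s\["width"\].round(4)/round(s["width"],4)/' st.py; python3 st.py
```

```text
9.63 [0.464  0.1309 0.0995] yaw 20.597443349569403 [0.7 3.2 1.7] [ 0.434 -0.14   0.271] 0.0151 q6 -0.23
```

Call:
apply_moves(steps=[0, 0, -0.01, -5, 0, 0, -0.03, -10, 0, 0, -0.04, -15, 0, 0, -0.06, -20, 0, 0, -0.07, -25, 0, 0, -0.08, -30, 0, 0, -0.1, -35, 0, 0, -0.11, -40])

```text
clock: 10.3
position: [0.4651, 0.131, 0.0984]
ee_rot: [0.001, 0.816, 0.578, 0.002]
contact_force: [2.6, 3.2, -0.9]
width: 0.0151
gripper_force: 50.9
```

```bash
python3 st.py
```

```text
10.3 [0.4651 0.131  0.0984] yaw -19.44451969187938 [ 2.6  3.2 -0.9] [ 0.447 -0.456  0.281] 0.0151 q6 0.469
```

Call:
apply_moves(steps=[0, 0, -0.01, -5, 0, 0, -0.03, -10, 0, 0, -0.04, -15, 0, 0, -0.06, -20, 0, 0, -0.07, -25, 0, 0, -0.08, -30, 0, 0, -0.1, -35, 0, 0, -0.11, -40])

```text
clock: 10.97
position: [0.466, 0.1303, 0.0973]
ee_rot: [0.001, 0.965, 0.264, 0.003]
contact_force: [5.4, -0.0, -2.5]
width: 0.0151
gripper_force: 50.7
```

```bash
python3 st.py
```

```text
10.97 [0.466  0.1303 0.0973] yaw -59.412437417641584 [ 5.4 -0.  -2.5] [ 0.032 -0.794  0.323] 0.0151 q6 1.167
```

Call:
apply_moves(steps=[0, 0, -0.01, -4, 0, 0, -0.01, -8, 0, 0, -0.02, -12, 0, 0, -0.03, -16, 0, 0, -0.04, -20, 0, 0, -0.05, -20])

```text
clock: 11.47
position: [0.4662, 0.1298, 0.0967]
ee_rot: [0.001, 0.996, 0.093, 0.003]
contact_force: [4.4, -1.6, -2.0]
width: 0.0149
gripper_force: 50.8
```

```bash
python3 st.py
```

```text
11.47 [0.4662 0.1298 0.0967] yaw -79.30562370426108 [ 4.4 -1.6 -2. ] [-0.176 -0.825  0.018] 0.0149 q6 1.514
```

Call:
apply_moves(steps=[0, 0, -0.01, -4, 0, 0, -0.01, -8, 0, 0, -0.02, -12, 0, 0, -0.03, -16, 0, 0, -0.04, -20, 0, 0, -0.05, -20])

```text
clock: 11.97
position: [0.4663, 0.1293, 0.0962]
ee_rot: [0.001, 0.997, -0.081, 0.003]
contact_force: [5.8, -3.5, -1.6]
width: 0.0152
gripper_force: 50.8
```

```bash
python3 st.py
```

```text
11.97 [0.4663 0.1293 0.0962] yaw -99.27907992785823 [ 5.8 -3.5 -1.6] [-0.444 -0.827  0.014] 0.0152 q6 1.864
```

Call:
apply_moves(steps=[0, 0, -0.01, -4, 0, 0, -0.01, -8, 0, 0, -0.02, -12, 0, 0, -0.03, -16, 0, 0, -0.04, -20])

```text
clock: 12.38
position: [0.4662, 0.1287, 0.096]
ee_rot: [0.001, 0.968, -0.252, 0.003]
contact_force: [4.3, -4.9, -0.6]
width: 0.0152
gripper_force: 51.1
```

```bash
python3 st.py
```

```text
12.38 [0.4662 0.1287 0.096 ] yaw -119.24338310651244 [ 4.3 -4.9 -0.6] [-0.732 -0.676  0.587] 0.0152 q6 2.213
```

Call:
apply_moves(steps=[0, 0, -0.01, -4, 0, 0, -0.01, -8, 0, 0, -0.02, -12, 0, 0, -0.03, -16])

```text
clock: 12.72
position: [0.4659, 0.1283, 0.0959]
ee_rot: [0.001, 0.923, -0.384, 0.003]
contact_force: [4.5, -4.9, 1.9]
width: 0.0154
gripper_force: 51.6
```

```bash
python3 st.py
```

```text
12.72 [0.4659 0.1283 0.0959] yaw -135.18187129445906 [ 4.5 -4.9  1.9] [-0.884 -0.585  0.795] 0.0154 q6 2.491
```

Call:
apply_moves(steps=[0, 0, 0, 0, 0, 0, 0, 0, 0, 0, 0, 0, 0, 0, 0, 0])

```text
clock: 13.05
position: [0.4659, 0.1284, 0.0959]
ee_rot: [0.001, 0.924, -0.383, 0.003]
contact_force: [4.3, -5.5, 1.3]
width: 0.0155
gripper_force: 51.3
```

```bash
python3 st.py
```

```text
13.05 [0.4659 0.1284 0.0959] yaw -135.05356221618027 [ 4.3 -5.5  1.3] [-0.848 -0.628  0.494] 0.0155 q6 2.489
```

Call:
apply_moves(steps=[0, 0, 0, 3, 0, 0, 0.01, 6, 0, 0, 0.01, 6, 0, 0, 0.01, 6])

```text
clock: 13.38
position: [0.466, 0.1285, 0.0959]
ee_rot: [0.001, 0.942, -0.334, 0.003]
contact_force: [3.2, -4.5, 0.7]
width: 0.0151
gripper_force: 51.2
```

```bash
python3 st.py
```

```text
13.38 [0.466  0.1285 0.0959] yaw -129.06896557519173 [ 3.2 -4.5  0.7] [-0.781 -0.64   0.427] 0.0151 q6 2.384
```

Call:
apply_moves(steps=[0, 0, 0.01, 3, 0, 0, 0.02, 6, 0, 0, 0.02, 9, 0, 0, 0.03, 12, 0, 0, 0.03, 12, 0, 0, 0.03, 12])

```text
clock: 13.88
position: [0.4662, 0.1287, 0.096]
ee_rot: [0.001, 0.972, -0.234, 0.003]
contact_force: [4.9, -4.3, -1.9]
width: 0.0152
gripper_force: 50.9
```

```bash
python3 st.py
```

```text
13.88 [0.4662 0.1287 0.096 ] yaw -117.11365076214716 [ 4.9 -4.3 -1.9] [-0.629 -0.772  0.265] 0.0152 q6 2.175
```

Call:
apply_moves(steps=[0, 0, 0, 0, 0, 0, 0, 0, 0, 0, 0, 0, 0, 0, 0, 0, 0, 0, 0, 0, 0, 0, 0, 0], jaw=130)

```text
clock: 14.38
position: [0.4628, 0.1303, 0.0956]
ee_rot: [0.0, 0.972, -0.236, -0.0]
contact_force: [-0.0, -0.6, -0.3]
width: 0.042
gripper_force: 0.0
```

Call:
apply_moves(steps=[0, 0, 2, 0, 0, 0, 5, 0, 0, 0, 8, 0, 0, 0, 11, 0, 0, 0, 12, 0, 0, 0, 12, 0])

```text
clock: 14.88
position: [0.4649, 0.1306, 0.2185]
ee_rot: [-0.001, 0.972, -0.236, 0.003]
contact_force: [0.8, -0.5, -0.1]
width: 0.0421
gripper_force: 0.0
```

```bash
python3 st.py
python3 - <<'E'
from h import *
cv2.imwrite("pics/w7.png",get_image("wrist")[:,:,::-1])
E
```

```text
14.88 [0.4649 0.1306 0.2185] yaw -117.25354806301533 [ 0.8 -0.5 -0.1] [-0.069  0.012 -0.09 ] 0.0421 q6 2.176
```

View pics/w7.png

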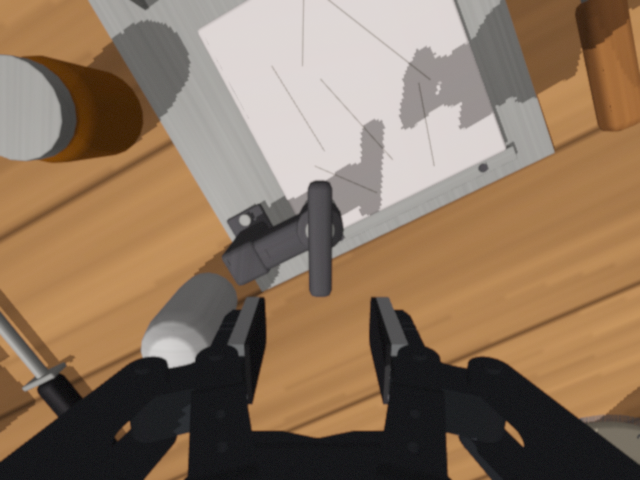

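The bar (column 320, rows 182–296) stayed at the angle where I released it, so it didn't spring back, and the board still lies along the stop bar. I'll retreat and check flushness numerically from the top camera.

Call:
apply_moves(steps=[0, 0, 3, 0, -3, 3, 5, 0, -20, 30, 5, 0, -20, 30, 5, 0, -20, 30, 5, 0, -20, 30, 5, 0, -20, 30, 5, 0, -20, 30, 5, 0])

```text
clock: 15.6
position: [0.3091, 0.357, 0.2625]
ee_rot: [-0.006, 0.975, -0.222, -0.011]
contact_force: [0.1, -0.1, 0.1]
width: 0.0417
gripper_force: 0.0
```

Call:
apply_moves(steps=[-6, 8, 0, 0, -6, 8, 0, 0, -6, 8, 0, 0, -6, 8, 0, 0, -6, 8, 0, 0, -6, 8, 0, 0])

```text
clock: 16.1
position: [0.2878, 0.3965, 0.2599]
ee_rot: [-0.022, 0.98, -0.198, -0.028]
contact_force: [0.8, -0.4, 0.2]
width: 0.042
gripper_force: 0.0
```

```bash
python3 st.py
python3 - <<'E'
from h import *
im=get_image("top")[:,:,::-1]; cv2.imwrite("pics/t8.png",im); cm=cam("top")
g=cv2.cvtColor(im,cv2.COLOR_BGR2GRAY).astype(float)
P=[];Q=[]
for c in range(284,334,2):
    col=g[270:305,c]; P.append(int(g[280,c])); d=np.diff(col)
    k=np.argmin(d[:24]); Q.append((c,k+271,int(d[k])))
print(P);print(Q)
for c in (296,312,326): print(c,g[278:303,c].astype(int).tolist())
# bystander motion: diff against first image
o=cv2.cvtColor(cv2.imread("pics/top0.png"),cv2.COLOR_BGR2GRAY).astype(float)
m=(abs(g-o)>35).astype(np.uint8); m=cv2.morphologyEx(m,cv2.MORPH_OPEN,np.ones((2,2),np.uint8))
n,l,st,_=cv2.connectedComponentsWithStats(m); print([s.tolist() for s in st[1:] if s[4]>12])
E
```

```text
16.1 [0.2878 0.3965 0.2599] yaw -112.86889460343525 [ 0.8 -0.4  0.2] [-0.068 -0.069  0.009] 0.042 q6 2.704
[105, 97, 103, 103, 103, 185, 186, 185, 187, 183, 183, 184, 185, 165, 182, 183, 184, 184, 182, 183, 183, 183, 181, 114, 74]
[(284, np.int64(273), -71), (286, np.int64(273), -64), (288, np.int64(274), -71), (290, np.int64(273), -70), (292, np.int64(291), -38), (294, np.int64(291), -28), (296, np.int64(291), -23), (298, np.int64(291), -35), (300, np.int64(291), -33), (302, np.int64(291), -37), (304, np.int64(291), -36), (306, np.int64(291), -33), (308, np.int64(291), -33), (310, np.int64(291), -33), (312, np.int64(293), -43), (314, np.int64(288), -70), (316, np.int64(287), -67), (318, np.int64(285), -73), (320, np.int64(285), -69), (322, np.int64(285), -70), (324, np.int64(285), -75), (326, np.int64(285), -66), (328, np.int64(286), -73), (330, np.int64(290), -26), (332, np.int64(282), -5)]
296 [187, 186, 186, 183, 184, 184, 185, 187, 183, 185, 184, 184, 164, 141, 126, 121, 119, 106, 125, 123, 119, 84, 67, 74, 47]
312 [186, 185, 182, 186, 184, 183, 186, 185, 184, 184, 184, 183, 158
[... 319 characters left out ...]
, 6, 9, 27], [256, 316, 4, 5, 16], [276, 316, 5, 3, 14], [228, 323, 61, 17, 543], [305, 325, 5, 3, 15], [311, 328, 47, 29, 276], [369, 330, 33, 26, 488], [241, 348, 33, 10, 254], [367, 351, 8, 5, 29], [76, 358, 89, 112, 3134], [164, 358, 305, 57, 8905], [76, 394, 9, 7, 38], [27, 409, 73, 62, 1725], [61, 408, 9, 7, 46], [306, 410, 35, 12, 214], [90, 412, 18, 8, 49], [387, 417, 17, 10, 107], [434, 416, 27, 10, 188], [0, 419, 67, 61, 1406], [91, 423, 9, 8, 26], [125, 422, 16, 19, 67], [320, 434, 22, 25, 214], [306, 447, 4, 6, 19], [353, 449, 5, 10, 25], [364, 454, 59, 21, 593], [150, 457, 29, 22, 286], [343, 457, 12, 12, 35], [281, 461, 16, 13, 97], [68, 466, 13, 14, 66], [352, 477, 37, 3, 96]]
```

The board's near edge is at row 290 from column 292 to 326, so it is level and against the bar. None of the bystanders moved. Joint 6 is at the end of its range, so I turn it back before handing in.

Call:
apply_moves(steps=[0, 0, 0, 5, 0, 0, 0, 10, 0, 0, 0, 15, 0, 0, 0, 20, 0, 0, 0, 25, 0, 0, 0, 30, 0, 0, 0, 30, 0, 0, 0, 30])

```text
clock: 16.82
position: [0.2879, 0.3967, 0.2605]
ee_rot: [-0.014, 0.997, 0.061, -0.033]
contact_force: [-0.0, 0.2, -0.2]
width: 0.0415
gripper_force: 0.0
```

```bash
python3 st.py; python3 -c "
from rig import *
print(sign_off())"
```

```text
16.82 [0.2879 0.3967 0.2605] yaw -82.98735695894347 [-0.   0.2 -0.2] [-0.019 -0.071  0.013] 0.0415 q6 2.191
the job is handed in; nothing more can be done
None
```

The board is drawn flush to the stop bar and clamped, I estimate 0.4–0.5 rad past first touch after easing back a slight overtightening, and the job was handed in at 16.8 s; joint 6 read 2.704 against its 2.7 limit during the retreat, which could count as passing its range.

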